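Put the slide box away in its drawer

ROBOT

A 6-joint arm with a two-finger parallel gripper is mounted at the origin on a cart in front of the work surface, level with it; the furniture and walls round the work are solid. World frame = base frame: x ahead of the robot, y to its left, z up, the work surface at z = 0. Lengths are in m, angles in rad, forces in N, time in s.
With the tool pointing down it reaches from about 0.35 to 0.8 m from the base axis. Payload 7.3 kg.
Tool frame: the origin (TCP) lies at the very end of the fingers, on their centre line; the grasp point (between the pads) lies 19 mm behind it (r.pinch_z is the distance from the TCP to the grasp point, in m); z points along the fingers, y is the line along which they close (so a half turn about z gives the same grasp; the last joint's range is limited). The gripper opens to 85 mm and grips with 20 to 120 N. Pads are 22 mm wide; open, the fingers measure 114 mm over their backs; the gripper's body (76 mm by 85 mm) begins 54 mm behind the grasp point. The pads swing forward as they close: fully open they stand 13 mm farther back than shut.
Start: joints at [1.01, 0.342, 1.524, -0, 1.275, -0.146], TCP at [0.212, 0.481, 0.231] pointing down, gripper open.
Joint ranges: [-2.53, 2.53], [-0.77, 2.02], [0.04, 2.7], [-1, 4.14], [0.28, 2.66], [-3.11, 3.11]. Speed limits (rad/s): [2.57, 2.57, 3.14, 3.14, 3.14, 3.14].

INTERFACE

Orientations are given as a rotation vector (axis times angle).
In Python, from plant import r gives the robot as it stands.
- The arm moves only by the tool run_rows, called after ">>>" as name(argument=value, ...), one argument or row to a line, values as JSON. Schema: {"type":"object","properties":{"increments":{"type":"array","items":{"type":"array","prefixItems":[{"type":"array","items":{"type":"number"},"minItems":3,"maxItems":3},{"type":"array","items":{"type":"number"},"minItems":3,"maxItems":3}],"minItems":2,"maxItems":2},"minItems":1,"maxItems":20},"finger_gap":{"type":"number"},"only":{"type":"string"},"quiet":{"type":"boolean"},"lines":{"type":"string"}},"required":["increments"],"additionalProperties":false}. increments is a list of rows, 1 to 20 of them, each written [[dx, dy, dz], [rx, ry, rz]]: dx, dy, dz in m, then a rotation vector rx, ry, rz in rad; each row is the pose to reach, as a shift and turn from the pose commanded when the call began, along the tool's axes at that moment; what a row does not reach only later rows make up. A row lasts 1/12 s, in which the tool goes at most 0.0417 m and 0.125 rad, less where a joint would pass 70% of its speed; a pose out of reach is approached as far as the arm can. finger_gap is the opening from 0.0 (shut) to 1.0 (fully open), set as the call begins (left out keeps the last). The fingers move at their own pace and stop on an object; the grip force is fixed at half the most. Time passes only in rows, so rows that do not move let the fingers close. The tool returns the time, the measured TCP pose, the force, the opening and the grip force at its end. only (a regular expression) keeps the lines of the reply that match it, lines (a string "A,B") keeps lines A to B, and quiet returns only ok. Input that does not fit is refused with a message, and nothing moves.
- r.sense(): the state, without advancing time (a new reading comes with each control period).
- r.read_camera(name): name is "side" or "top"; returns the picture (384x512x3 uint8, blue, green, red); there is no depth.
- r.camera_info(name): a dict with "vertical_fov" (degrees; the focal length in pixels is half the picture's height over the tangent of half this angle, whatever the lens; pixels are square), "cx", "cy" (the principal point, pixels), "cam_to_world" (4x4, takes a point from camera to world coordinates). Camera axes: x right, y down, z forward; pixel columns grow to the right and rows downward; lengths in m; the calibration is good to about 2 mm. A picture is of the moment at which its call begins. camera_info takes no time and is no camera call.
- r.hand_in(): hands the job in; it is judged then, once.
The state is a dict: "t": time; "joint_positions": joint angles; "dq": joint speeds; "joint_torque": joint torques, N m; "tool_pos": TCP position; "eef_rot": TCP orientation; "contact_force": force on the tool from outside, world axes, zero at the start; "torque": the same for the moment, N m; "finger_gap": opening from 0.0 (shut) to 1.0 (fully open); "grasp_force": force on a finger pad.
Only numpy, scipy, OpenCV 4.12 (cv2) and the standard library are available. Lean on these libraries where they do the work, as an engineer would, in place of code of your own. Each camera call takes 0.05 s, during which the arm holds its last target. There are 200 camera calls.

TASK

The blue slide box stands open in the pulled-out upper drawer of the small cabinet. Using only your fingertips, gently push its lid all the way down, and only then push the drawer fully home until its front is flush, without slamming or forcing it. Leave the bottle, the cartons and the slide pack where they stand.

Things in the scene. Friction and masses are not known exactly. Their poses are not given: they have to be found in the camera images.
- cabinet: Low grey two-bay slide cabinet fixed on the bench, 108 deep (x) x 184 wide (y) x 105 mm high, white fronts with label frames. Origin: centre of its underside on the bench; its x points into the cabinet (the way the drawer shuts), z up; it stands turned about z, its front toward the middle of the bench. Carcase front plane at x = -54 mm. The lower bay is a dummy, always shut. The flat top is empty.
- drawer_front (a point): Centre of the outer face of the upper drawer's white front panel (182 wide, 45 high, 12 mm thick, flat, no handle; 47 to 92 mm above the bench). Moves with the drawer, has the cabinet's axes; shut, it lies at x = -66 mm in the cabinet's frame. To shut the drawer, push this face along the cabinet's +x.
- drawer (a joint): How far the upper drawer is pulled out, in m: 0 shut and flush, 0.135 fully out. It has about 2.5 N of friction, stays where it is left and carries the slide box, which is fixed in it.
- slide_box_lid (a joint): Opening angle of the slide box's lid, in rad: 0 shut, 1.57 upright, 1.92 fully open. The hinge is stiff (about 0.07 N m of friction) and the lid stays where it is left; it must be pushed all the way down. While the lid is up the drawer cannot go in: the lid would strike the cabinet.
- lid_hinge (a point): Middle of the lid's hinge line, at the rear (cabinet +x side) of the blue slide box, 79 mm above the bench; the line runs along the cabinet's y. Moves with the drawer, has the cabinet's axes. Shut, the lid runs from here toward the cabinet's -x, its outer surface level, 92 mm above the bench.
- lid_edge (a point): Middle of the lid's free edge, on the outer surface; moves with the lid. The lid is a shallow tray 162 mm wide; its outer surface lies 13 mm off the hinge line and reaches 91 mm from it. The open lid stands up and back; push on its outer (rear) surface, from over the cabinet's top, forward and down.
- red_bottle: Loose dropper bottle, dark red with a white cap, 31 mm across, 75 mm high, standing; origin under its centre. Leave alone.
- slide_pack: Loose white and green carton of glass slides, 55 x 83 x 25 mm; origin under its centre. Leave alone.
- red_carton: Loose small white and dark red carton, 46 x 67 x 41 mm, right of the cabinet; origin under its centre. Leave alone.
- orange_carton: Loose white and orange carton, 51 x 69 x 59 mm; origin under its centre. Leave alone.
- slide_box: Blue slide box in the drawer, 92 x 162 x 39 mm, its axes those of the cabinet; origin under its centre, on the drawer's floor, 53 mm above the bench. It carries the lid.

How it is judged:
On the way, in this order (a step that is already met when the one before it is completed fails the run):
1. the lid is pushed down shut while the drawer is still pulled out (value of joint slide_box_lid below 0.06 rad and value of joint drawer above 0.095 m), for 0.2 s.
2. the drawer is pushed home (value of joint drawer below 0.004 m and value of joint slide_box_lid below 0.06 rad), for 0.2 s.
At the end, for the whole second after the job is handed in: The slide box's lid is shut (within 0.06 rad, about 5 mm at its edge), the drawer is home within 4 mm, and the bottle, the cartons and the slide pack are within 20 mm of where they stood (all of step 2 and not (distance of red_bottle from where it was at the start of the episode above 0.02 m) and not (distance of slide_pack from where it was at the start of the episode above 0.02 m) and not (distance of red_carton from where it was at the start of the episode above 0.02 m) and not (distance of orange_carton from where it was at the start of the episode above 0.02 m)); the robot touches nothing.
It fails at once if the drawer is pushed in (below 95 mm) with the lid still up (value of joint drawer below 0.095 m and value of joint slide_box_lid above 0.15 rad).
It fails at once if the drawer is slammed (faster than 0.5 m/s) (velocity of joint drawer below -0.5 m/s).
It fails at once if the cabinet, its drawer, the slide box or its lid is pressed or squeezed by the fingers with more than 60 N (contact force between the fingers and cabinet above 60 N).
It fails at once if the bottle, a carton or the slide pack is lifted, carried or pushed more than 20 mm (distance of any of red_bottle, slide_pack, red_carton, orange_carton from where it was at the start of the episode above 0.02 m).
It also fails if it takes over 48 s, if anything falls off the work surface, if the arm or the gripper's body presses on something with over 40 N, if the wrist force passes 120 N, or if a joint passes its speed limit or range.

## Working session

There is one attempt and no reset: what is moved stays moved. The work goes in short steps, Python scripts to look and compute and a tool call to move; the robot and the scene stay as the last step left them, time stands still between calls to the robot, and variables do not carry over. Pictures are saved under pics/ and viewed, at most 10 in all, crops included, and the job is handed in when it is done.

```bash
ls; mkdir -p pics; python3 - <<'E'
from plant import r
import cv2,numpy as np
np.set_printoptions(precision=4,suppress=True)
for n in("side","top"):
    cv2.imwrite(f"pics/{n}0.png",r.read_camera(n)); i=r.camera_info(n); print(n,i)
s=r.sense();print(s)
E
```

```text
pics
plant.py
side {'vertical_fov': 43.365892433415624, 'cx': 253.456519351524, 'cy': 190.2198286202968, 'cam_to_world': array([[ 0.9523, -0.0978,  0.289 ,  0.1486],
       [-0.3048, -0.3516,  0.8852, -1.3475],
       [ 0.0151, -0.931 , -0.3646,  0.5917],
       [ 0.    ,  0.    ,  0.    ,  1.    ]])}
top {'vertical_fov': 53.09965750153846, 'cx': 259.13690051982, 'cy': 195.7154253477648, 'cam_to_world': array([[-0.0269, -0.9969,  0.0734,  0.4619],
       [-0.9995,  0.028 ,  0.0138, -0.1524],
       [-0.0158, -0.073 , -0.9972,  1.1618],
       [ 0.    ,  0.    ,  0.    ,  1.    ]])}
{'t': 0.1, 'joint_positions': array([ 1.01  ,  0.3426,  1.5249, -0.    ,  1.2754, -0.146 ]), 'dq': array([ 0.0005, -0.0017, -0.0031, -0.0001, -0.0024,  0.0003]), 'joint_torque': array([  0.0016, -43.4445, -24.6492,  -0.0002,   0.0047,   0.    ]), 'tool_pos': array([0.2114, 0.4802, 0.2307]), 'eef_rot': array([-0.6468, -3.0738,  0.002 ]), 'contact_force': array([-0.403 ,  0.7984, -0.0205]), 'torque': array([ 0.0249,  0.0537, -0.0142]), 'grasp_force': 0.0, 'finger_gap': 0.9991272991185455}
```

View pics/side0.png

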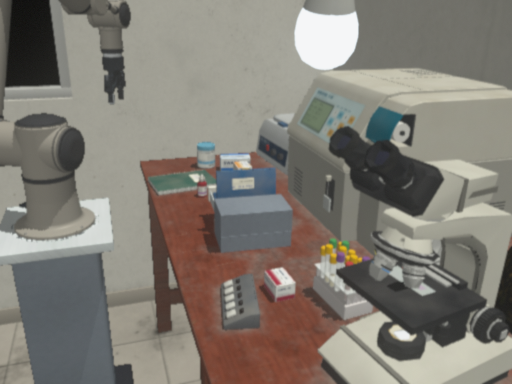

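View pics/top0.png

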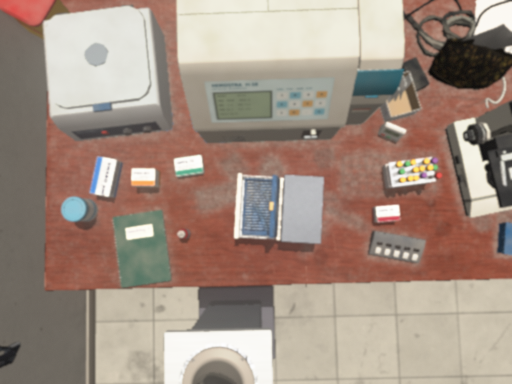

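The side view shows the cabinet around (250,220), with the blue lid upright behind it at (247,182). In the top view the grey cabinet top spans x 282–323, y 176–243 and the open drawer is on its left at 236–280. The drawer therefore shuts towards image right, which is world −y.

```bash
cat > h.py <<'E'
import numpy as np
from plant import r
np.set_printoptions(precision=4,suppress=True)
def ray(n,u,v):
    i=r.camera_info(n);f=192/np.tan(np.radians(i["vertical_fov"])/2);T=i["cam_to_world"]
    return T[:3,3],T[:3,:3]@np.array([(u-i["cx"])/f,(v-i["cy"])/f,1])
def onz(n,u,v,z):
    o,d=ray(n,u,v);return o+d*(z-o[2])/d[2]
def proj(n,p):
    i=r.camera_info(n);f=192/np.tan(np.radians(i["vertical_fov"])/2);T=i["cam_to_world"]
    c=T[:3,:3].T@(np.array(p)-T[:3,3]);return np.array([f*c[0]/c[2]+i["cx"],f*c[1]/c[2]+i["cy"]])
E
python3 - <<'E'
from h import *
import cv2
a=cv2.imread("pics/top0.png")
print(a[210,285:330:4].tolist())
hsv=cv2.cvtColor(a,cv2.COLOR_BGR2HSV)
m=((hsv[...,1]<90)&(hsv[...,2]>80)&(hsv[...,2]<190)).astype(np.uint8)
m[:165]=0;m[255:]=0;m[:,:281]=0;m[:,335:]=0
c=max(cv2.findContours(m,0,1)[0],key=cv2.contourArea)
R=cv2.minAreaRect(c);b=cv2.boxPoints(R);print(R,b)
P=np.array([onz("top",*p,.105) for p in b]);print(P, P.mean(0),[np.linalg.norm(P[i]-P[i-1]) for i in range(4)])
t=cv2.resize(a[165:255,225:335],None,fx=6,fy=6,interpolation=cv2.INTER_CUBIC)
s=cv2.imread("pics/side0.png");s=cv2.resize(s[145:265,190:310],None,fx=4.5,fy=4.5,interpolation=cv2.INTER_CUBIC)
cv2.imwrite("pics/t1.png",t);cv2.imwrite("pics/s1.png",s)
E
```

```text
[[190, 187, 187], [189, 186, 185], [187, 185, 185], [189, 186, 185], [190, 188, 187], [189, 187, 186], [190, 187, 187], [188, 186, 186], [188, 186, 185], [167, 167, 173], [105, 119, 156], [111, 123, 153]]
((307.5, 208.0), (86.0, 53.0), 90.0) [[281. 165.]
 [334. 165.]
 [334. 251.]
 [281. 251.]]
[[ 0.6232 -0.2006  0.105 ]
 [ 0.6189 -0.347   0.105 ]
 [ 0.3831 -0.3373  0.105 ]
 [ 0.3869 -0.1933  0.105 ]] [ 0.503  -0.2696  0.105 ] [np.float64(0.236506332556795), np.float64(0.14645695552634042), np.float64(0.23601158004923817), np.float64(0.14409290160726815)]
```

View pics/t1.png

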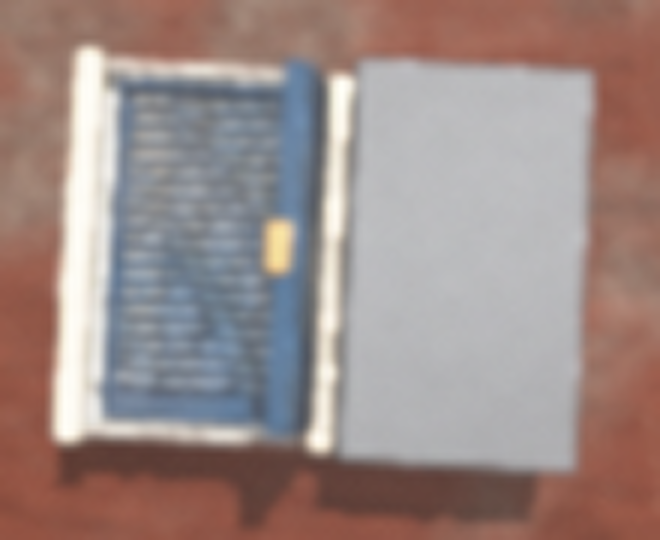

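View pics/s1.png

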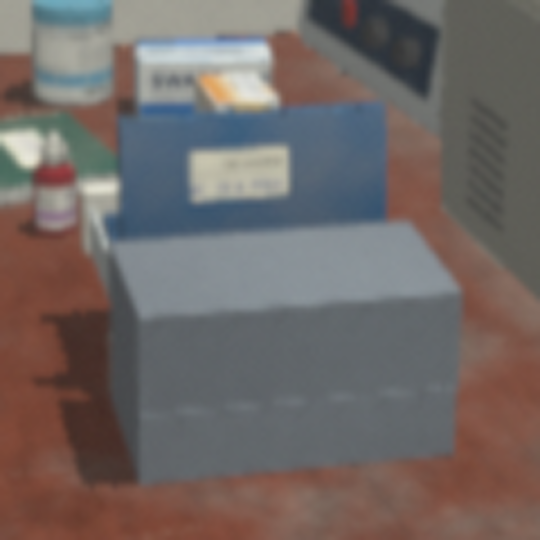

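The top crop shows the cabinet-top corners at about (357,60), (595,72), (577,470) and (342,462). The white front is at x≈55–100, and the lid's upper edge is the blue strip from (300,62) to (283,435), with a yellow tab. In the side crop the lid's top edge runs from (118,117) to (387,103), upright and nothing behind it.

```bash
python3 - <<'E'
from h import *
T=lambda x,y:((x+.5)/6-.5+225,(y+.5)/6-.5+165)
S=lambda x,y:((x+.5)/4.5-.5+190,(y+.5)/4.5-.5+145)
C=np.array([onz("top",*T(*p),.105) for p in[(357,60),(595,72),(577,470),(342,462)]])
print(C,[np.linalg.norm(C[i]-C[i-1]) for i in range(4)])
v=C[1]-C[0]+C[2]-C[3];w=C[0]-C[3]+C[1]-C[2]
yaw=[np.arctan2(v[1],v[0]),np.arctan2(-w[0],w[1])+0]
c=C.mean(0);print("centre",c,"yaw",np.degrees(yaw),np.degrees(np.arctan2(w[1],w[0])))
# cross-check side
C2=np.array([onz("side",*S(*p),.105) for p in[(110,245),(415,222),(462,293),(140,318)]]);print("side",C2,C2.mean(0))
th=np.arctan2(w[1],w[0])-np.pi/2
X=np.array([np.cos(th),np.sin(th),0]);Y=np.array([-X[1],X[0],0])
print("th",th,X,Y)
# front outer face, top edge z=.092
for p in[(78,47),(53,440)]: 
    P=onz("top",*T(*p),.092);print("front",(P-c)@X,(P-c)@Y)
# lid free edge rays triangulation: each end
for tp,sp in[((320,65),(387,103)),((297,437),(118,117)),((308,65),(387,103)),((285,437),(118,117))]:
    o,d=ray("top",*T(*tp));o2,d2=ray("side",*S(*sp))
    # fix by plane across: solve lsq
    A=np.stack([d,-d2],1);q=np.linalg.lstsq(A,o2-o,rcond=None)[0];a=o+d*q[0];b=o2+d2*q[1];m=(a+b)/2
    print("lid",m,np.linalg.norm(a-b),"cab",(m-c)@X,(m-c)@Y)
E
```

```text
[[ 0.5963 -0.2083  0.105 ]
 [ 0.5875 -0.3175  0.105 ]
 [ 0.4059 -0.3022  0.105 ]
 [ 0.4123 -0.1957  0.105 ]] [np.float64(0.18438480848322555), np.float64(0.10952914931039998), np.float64(0.18227545677786383), np.float64(0.10674377287524085)]
centre [ 0.5005 -0.2559  0.105 ] yaw [-94.0121 -94.3695] -4.369477859161802
side [[ 0.415  -0.1989  0.105 ]
 [ 0.6004 -0.2131  0.105 ]
 [ 0.5876 -0.3201  0.105 ]
 [ 0.4066 -0.3039  0.105 ]] [ 0.5024 -0.259   0.105 ]
th -1.647058102030263 [-0.0762 -0.9971  0.    ] [ 0.9971 -0.0762  0.    ]
front -0.1847267193159697 0.0935046751326096
front -0.18651031590169753 -0.08967623125716964
lid [ 0.5872 -0.1892  0.174 ] 0.003012703358778204 cab -0.07318855771545468 0.08138204307589492
lid [ 0.4267 -0.174   0.1748] 0.00013039785980698885 cab -0.07604536276030499 -0.07980748541319259
lid [ 0.5883 -0.1843  0.1722] 0.0044821683297054105 cab -0.07813553213392488 0.08208218685003403
lid [ 0.4273 -0.1691  0.1731] 0.001228565503851168 cab -0.08102084588345236 -0.07957813022146043
```

```bash
cat >> h.py <<'E'
from scipy.spatial.transform import Rotation as Ro
th=-1.645;c0=np.array([.501,-.257,0]);X=np.array([np.cos(th),np.sin(th),0]);Y=np.array([-X[1],X[0],0])
W=lambda x,y,z:c0+x*X+y*Y+np.array([0,0,z])       # cabinet -> world
def cab():
    s=r.sense();p=s["tool_pos"]-c0;return np.array([p@X,p@Y,p[2]])
Rt=Ro.from_matrix(np.stack([-X,Y,[0,0,-1]],1))     # tool x = cabinet -x, tool y = cabinet +y, z down
def to(p,R=Rt):
    s=r.sense();R0=Ro.from_rotvec(s["eef_rot"])
    d=R0.inv().apply(p-s["tool_pos"]);q=(R0.inv()*R).as_rotvec();print("delta",d,q)
E
python3 -c "
from h import *
print(np.linalg.det(Rt.as_matrix()))
to(W(-.03,0,.25)); to(W(-.03,0,.25)/2+np.array([.212,.481,.25])/2)"
```

```text
1.0
delta [-0.5521 -0.5297 -0.0187] [-0.0013  0.0006  1.2302]
delta [-0.2762 -0.2644 -0.019 ] [-0.0013  0.0006  1.2302]
```

>>> run_rows(
  increments=[
    [[-0.03,-0.03,-0.02],[0,0,0.12]],
    [[-0.06,-0.055,-0.02],[0,0,0.24]],
    [[-0.085,-0.082,-0.02],[0,0,0.36]],
    [[-0.11,-0.106,-0.02],[0,0,0.48]],
    [[-0.137,-0.132,-0.02],[0,0,0.6]],
    [[-0.165,-0.158,-0.02],[0,0,0.72]],
    [[-0.193,-0.185,-0.02],[0,0,0.84]],
    [[-0.22,-0.211,-0.02],[0,0,0.96]],
    [[-0.248,-0.238,-0.02],[0,0,1.08]],
    [[-0.276,-0.264,-0.02],[0,0,1.2]],
    [[-0.304,-0.291,-0.02],[0,0,1.23]],
    [[-0.331,-0.318,-0.02],[0,0,1.23]],
    [[-0.359,-0.344,-0.02],[0,0,1.23]],
    [[-0.386,-0.371,-0.02],[0,0,1.23]],
    [[-0.414,-0.397,-0.02],[0,0,1.23]],
    [[-0.442,-0.424,-0.02],[0,0,1.23]],
    [[-0.469,-0.45,-0.02],[0,0,1.23]],
    [[-0.497,-0.477,-0.02],[0,0,1.23]],
    [[-0.552,-0.53,-0.02],[0,0,1.23]],
    [[-0.552,-0.53,-0.02],[0,0,1.23]],
  ],
  finger_gap=0.0,
)

```text
t: 1.77
tool_pos: [0.5035, -0.2296, 0.2507]
eef_rot: [-2.303, -2.137, 0.0]
contact_force: [0.7, -0.6, 0.6]
finger_gap: -0.001
grasp_force: 0.0
```

```bash
python3 -c "
from h import *
print(r.sense(),cab());to(W(-.03,0,.25));to(W(-.03,0,.145))"
```

```text
{'t': 1.7667, 'joint_positions': array([-0.5663,  0.3807,  1.4113, -0.0002,  1.3501, -0.4914]), 'dq': array([-0.4469,  0.5513, -0.8256,  0.0085,  0.2791, -0.4428]), 'joint_torque': array([  0.7924, -48.8352, -22.5171,  -0.1668,  -0.2675,   0.4378]), 'tool_pos': array([ 0.5035, -0.2296,  0.2507]), 'eef_rot': array([-2.3027, -2.1365,  0.0004]), 'contact_force': array([ 0.6731, -0.6344,  0.592 ]), 'torque': array([ 0.0614, -0.0159,  0.0111]), 'grasp_force': 0.0, 'finger_gap': -0.0006870387894513055} [-0.0275  0.0005  0.2507]
delta [ 0.0025 -0.0005  0.0007] [-0.0005 -0.     -0.0006]
delta [ 0.0025 -0.0004  0.1057] [-0.0005 -0.     -0.0006]
```

>>> run_rows(
  increments=[
    [[0,0,0.03],[0,0,0]],
    [[0,0,0.06],[0,0,0]],
    [[0,0,0.09],[0,0,0]],
    [[0,0,0.106],[0,0,0]],
    [[0,0,0.106],[0,0,0]],
    [[0.01,0,0.106],[0,0,0]],
    [[0.018,0,0.106],[0,0,0]],
    [[0.025,0,0.106],[0,0,0]],
    [[0.031,0,0.106],[0,0,0]],
    [[0.036,0,0.106],[0,0,0]],
    [[0.041,0,0.106],[0,0,0]],
    [[0.046,0,0.106],[0,0,0]],
    [[0.052,0,0.106],[0,0,0]],
    [[0.052,0,0.106],[0,0,0]],
  ],
  finger_gap=0.0,
)

```text
t: 2.93
tool_pos: [0.507, -0.174, 0.1453]
eef_rot: [-2.301, -2.138, -0.0]
contact_force: [-0.4, 0.3, -0.2]
finger_gap: -0.002
grasp_force: 0.0
```

```bash
python3 - <<'E'
from h import *
import cv2
print(r.sense()["contact_force"],cab())
t=r.read_camera("top");s=r.read_camera("side")
f=lambda a:cv2.resize(a,(400,400),interpolation=cv2.INTER_CUBIC)
cv2.imwrite("pics/c1.png",np.hstack([f(t[150:270,220:340]),f(s[135:255,190:310])]))
E
```

```text
[-0.3681  0.2621 -0.1673] [-0.0832 -0.0002  0.1453]
```

View pics/c1.png

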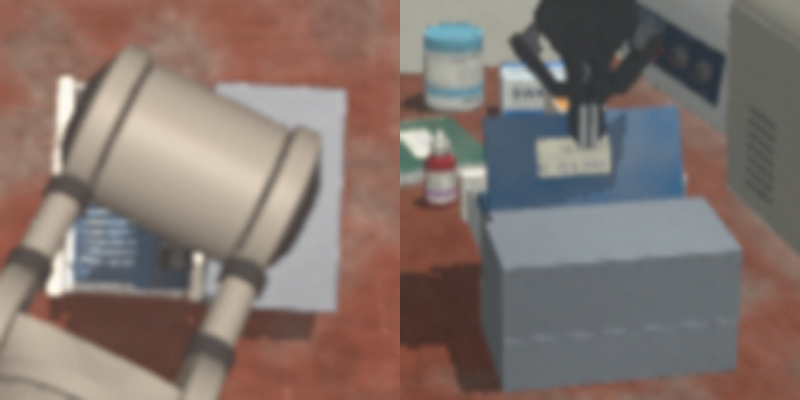

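The side half shows the shut fingertips at (588,140) against the lid's rear face. The lid is still steep and the force is small. I'll continue along the arc.

>>> run_rows(
  increments=[
    [[0.006,0,0.001],[0,0,0]],
    [[0.012,0,0.003],[0,0,0]],
    [[0.017,0,0.005],[0,0,0]],
    [[0.022,0,0.008],[0,0,0]],
    [[0.027,0,0.011],[0,0,0]],
    [[0.032,0,0.015],[0,0,0]],
    [[0.036,0,0.018],[0,0,0]],
    [[0.04,0,0.022],[0,0,0]],
    [[0.043,0,0.026],[0,0,0]],
    [[0.046,0,0.03],[0,0,0]],
    [[0.049,0,0.036],[0,0,0]],
    [[0.049,0,0.036],[0,0,0]],
  ],
)

```text
t: 4.03
tool_pos: [0.51, -0.1254, 0.108]
eef_rot: [-2.3, -2.136, 0.001]
contact_force: [-0.9, -0.5, -0.6]
finger_gap: -0.001
grasp_force: 0.0
```

```bash
python3 - <<'E'
from h import *
import cv2
print(r.sense()["contact_force"],cab())
s=r.read_camera("side")
cv2.imwrite("pics/c2.png",cv2.resize(s[135:255,190:310],(480,480),interpolation=cv2.INTER_CUBIC))
E
```

```text
[-0.8582 -0.544  -0.643 ] [-0.132  -0.0008  0.108 ]
```

View pics/c2.png

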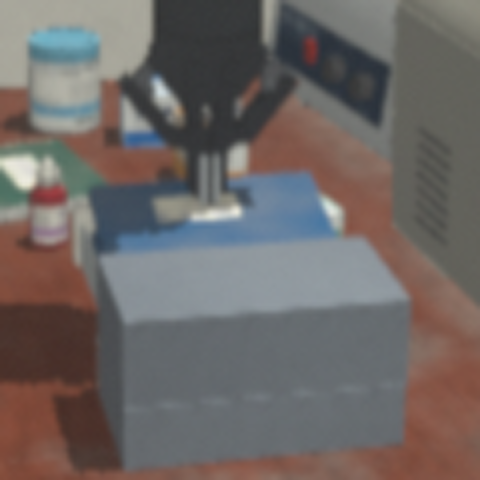

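The lid is nearly down, with its outer face visible at (95–330, 175–250) and the fingertips on it at (208,200). Next I press the rest of the way.

>>> run_rows(
  increments=[
    [[0.003,0,0.004],[0,0,0]],
    [[0.005,0,0.008],[0,0,0]],
    [[0.006,0,0.012],[0,0,0]],
    [[0.006,0,0.015],[0,0,0]],
    [[0.006,0,0.015],[0,0,0]],
    [[0.006,0,0.015],[0,0,0]],
  ],
)

```text
t: 4.58
tool_pos: [0.5108, -0.1202, 0.094]
eef_rot: [-2.301, -2.137, 0.001]
contact_force: [-0.1, -0.6, -0.5]
finger_gap: 0.003
grasp_force: 0.0
```

```bash
python3 -c "
from h import *
print(cab())"
```

```text
[-0.1371 -0.0004  0.094 ]
```

>>> run_rows(
  increments=[
    [[0,0,0.001],[0,0,0]],
    [[0,0,0.002],[0,0,0]],
    [[0,0,0.003],[0,0,0]],
    [[0,0,0.003],[0,0,0]],
    [[0,0,0.003],[0,0,0]],
  ],
)

```text
t: 5.0
tool_pos: [0.5112, -0.1203, 0.092]
eef_rot: [2.302, 2.137, 0.001]
contact_force: [-1.5, 0.8, 5.8]
finger_gap: 0.001
grasp_force: 2.9
```

```bash
python3 -c "
from h import *
print(cab())"
```

```text
[-0.137  0.     0.092]
```

>>> run_rows(
  increments=[
    [[0,0,0.001],[0,0,0]],
    [[0,0,0.002],[0,0,0]],
    [[0,0,0.002],[0,0,0]],
    [[0,0,0.002],[0,0,0]],
  ],
)

```text
t: 5.33
tool_pos: [0.5113, -0.1204, 0.0918]
eef_rot: [2.301, 2.137, 0.001]
contact_force: [-5.9, 2.8, 20.8]
finger_gap: -0.004
grasp_force: 10.4
```

>>> run_rows(
  increments=[
    [[0,0,-0.02],[0,0,0]],
    [[0,0,-0.05],[0,0,0]],
    [[0,0,-0.08],[0,0,0]],
    [[0.03,0,-0.08],[0,0,0]],
    [[0.06,0,-0.08],[0,0,0]],
    [[0.09,0,-0.08],[0,0,0]],
    [[0.11,0,-0.08],[0,0,0]],
    [[0.11,0,-0.08],[0,0,0]],
  ],
)

```text
t: 6.0
tool_pos: [0.519, -0.0073, 0.1694]
eef_rot: [-2.298, -2.141, -0.001]
contact_force: [-0.7, 0.2, 0.6]
finger_gap: -0.0
grasp_force: 0.0
```

```bash
python3 - <<'E'
from h import *
import cv2
print(cab())
t=r.read_camera("top");s=r.read_camera("side")
f=lambda a:cv2.resize(a,(400,400),interpolation=cv2.INTER_CUBIC)
cv2.imwrite("pics/c3.png",np.hstack([f(t[150:270,220:340]),f(s[135:255,190:310])]))
E
```

```text
[-0.2503 -0.0005  0.1694]
```

View pics/c3.png

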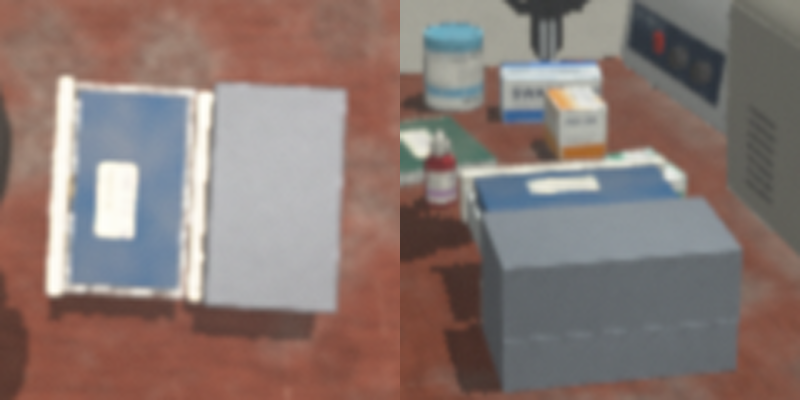

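The lid is flat and shut: the top half shows its blue face at (75–190, 90–290) with the label at (116,200). The drawer is still out, with its white front at x≈57. Next I lower the fingers in front of the panel and push gently.

>>> run_rows(
  increments=[
    [[0,0,0.03],[0,0,0]],
    [[0,0,0.06],[0,0,0]],
    [[0,0,0.09],[0,0,0]],
    [[0,0,0.105],[0,0,0]],
    [[0,0,0.105],[0,0,0]],
    [[-0.02,0,0.105],[0,0,0]],
    [[-0.035,0,0.105],[0,0,0]],
    [[-0.043,0,0.105],[0,0,0]],
    [[-0.048,0,0.105],[0,0,0]],
    [[-0.052,0,0.105],[0,0,0]],
    [[-0.056,0,0.105],[0,0,0]],
    [[-0.06,0,0.105],[0,0,0]],
    [[-0.065,0,0.105],[0,0,0]],
    [[-0.07,0,0.105],[0,0,0]],
    [[-0.07,0,0.105],[0,0,0]],
  ],
)

```text
t: 7.35
tool_pos: [0.514, -0.0813, 0.0642]
eef_rot: [2.302, 2.138, -0.001]
contact_force: [0.1, -1.0, -1.2]
finger_gap: -0.003
grasp_force: 0.0
```

```bash
python3 -c "
from h import *
print(cab());to(W(-.09,0,.064))"
```

```text
[-0.1762 -0.0001  0.0642]
delta [-0.0862  0.0001  0.0003] [-0.0001  0.0006  0.0002]
```

>>> run_rows(
  increments=[
    [[-0.005,0,0],[0,0,0]],
    [[-0.01,0,0],[0,0,0]],
    [[-0.015,0,0],[0,0,0]],
    [[-0.02,0,0],[0,0,0]],
    [[-0.025,0,0],[0,0,0]],
    [[-0.03,0,0],[0,0,0]],
    [[-0.035,0,0],[0,0,0]],
    [[-0.04,0,0],[0,0,0]],
  ],
)

```text
t: 8.02
tool_pos: [0.5106, -0.1207, 0.0641]
eef_rot: [-2.302, -2.137, 0.001]
contact_force: [-2.7, 2.8, 0.6]
finger_gap: -0.002
grasp_force: 1.4
```

```bash
python3 - <<'E'
from h import *
import cv2
print(cab())
t=r.read_camera("top");s=r.read_camera("side")
f=lambda a:cv2.resize(a,(400,400),interpolation=cv2.INTER_CUBIC)
cv2.imwrite("pics/c4.png",np.hstack([f(t[150:270,220:340]),f(s[135:255,190:310])]))
E
```

```text
[-0.1366 -0.0005  0.0641]
```

View pics/c4.png

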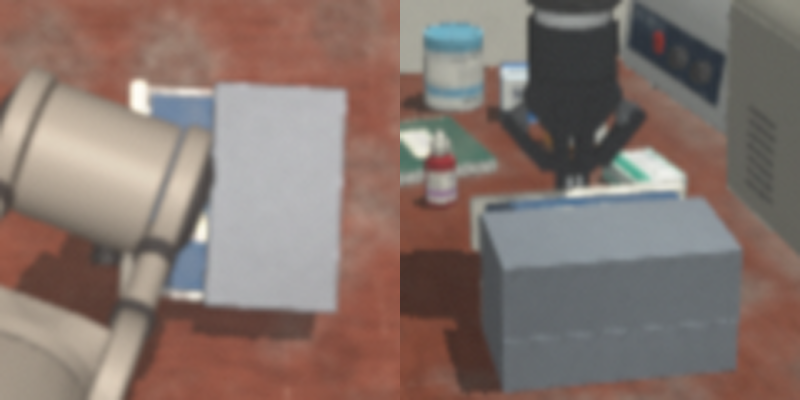

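The drawer is sliding in: the front is at x≈138 in the top half, and the lid is shut under the carcase. I'll keep pushing slowly.

>>> run_rows(
  increments=[
    [[-0.005,0,0],[0,0,0]],
    [[-0.01,0,0],[0,0,0]],
    [[-0.015,0,0],[0,0,0]],
    [[-0.02,0,0],[0,0,0]],
    [[-0.025,0,0],[0,0,0]],
    [[-0.03,0,0],[0,0,0]],
    [[-0.035,0,0],[0,0,0]],
    [[-0.04,0,0],[0,0,0]],
    [[-0.044,0,0],[0,0,0]],
    [[-0.047,0,0],[0,0,0]],
    [[-0.05,0,0],[0,0,0]],
    [[-0.05,0,0],[0,0,0]],
  ],
)

```text
t: 9.12
tool_pos: [0.5073, -0.171, 0.0643]
eef_rot: [2.302, 2.137, -0.0]
contact_force: [0.6, 0.3, -0.1]
finger_gap: -0.003
grasp_force: 0.0
```

>>> run_rows(
  increments=[
    [[-0.001,0,0],[0,0,0]],
    [[-0.002,0,0],[0,0,0]],
    [[-0.003,0,0],[0,0,0]],
    [[-0.004,0,0],[0,0,0]],
    [[-0.004,0,0],[0,0,0]],
  ],
)

```text
t: 9.53
tool_pos: [0.5071, -0.1742, 0.0643]
eef_rot: [2.302, 2.138, 0.0]
contact_force: [0.3, 1.6, 0.1]
finger_gap: 0.002
grasp_force: 0.9
```

```bash
python3 -c "
from h import *
print(cab())"
```

```text
[-0.083  -0.0001  0.0643]
```

>>> run_rows(
  increments=[
    [[-0.001,0,0],[0,0,0]],
    [[-0.002,0,0],[0,0,0]],
    [[-0.003,0,0],[0,0,0]],
    [[-0.004,0,0],[0,0,0]],
    [[-0.004,0,0],[0,0,0]],
  ],
)

```text
t: 9.95
tool_pos: [0.5067, -0.1781, 0.0643]
eef_rot: [-2.302, -2.137, -0.0]
contact_force: [-0.2, 2.1, 1.1]
finger_gap: -0.001
grasp_force: 1.6
```

>>> run_rows(
  increments=[
    [[-0.001,0,0],[0,0,0]],
    [[-0.002,0,0],[0,0,0]],
    [[-0.002,0,0],[0,0,0]],
  ],
)

```text
t: 10.2
tool_pos: [0.5067, -0.1782, 0.0643]
eef_rot: [-2.301, -2.136, -0.003]
contact_force: [3.3, 12.1, 2.9]
finger_gap: 0.003
grasp_force: 6.0
```

```bash
python3 -c "
from h import *
print(cab())"
```

```text
[-0.079  -0.0001  0.0643]
```

>>> run_rows(
  increments=[
    [[-0.001,0,0],[0,0,0]],
    [[-0.0015,0,0],[0,0,0]],
    [[-0.0015,0,0],[0,0,0]],
    [[-0.0015,0,0],[0,0,0]],
  ],
)

```text
t: 10.53
tool_pos: [0.5067, -0.1782, 0.0643]
eef_rot: [-2.299, -2.135, -0.005]
contact_force: [3.3, 17.6, 4.9]
finger_gap: 0.001
grasp_force: 9.2
```

```bash
python3 -c "
from h import *
print(cab())"
```

```text
[-0.079  -0.0002  0.0643]
```

>>> run_rows(
  increments=[
    [[0.01,0,0],[0,0,0]],
    [[0.025,0,0],[0,0,0]],
    [[0.05,0,0],[0,0,0]],
    [[0.05,0,-0.03],[0,0,0]],
    [[0.05,0,-0.06],[0,0,0]],
    [[0.07,0,-0.1],[0,0,0]],
    [[0.1,0,-0.12],[0,0,0]],
    [[0.14,0,-0.12],[0,0,0]],
    [[0.18,0,-0.12],[0,0,0]],
    [[0.18,0,-0.12],[0,0,0]],
  ],
)

```text
t: 11.37
tool_pos: [0.52, 0.0032, 0.1851]
eef_rot: [2.297, 2.143, 0.003]
contact_force: [-0.4, 0.4, -0.1]
finger_gap: 0.001
grasp_force: 0.0
```

```bash
python3 - <<'E'
from h import *
import cv2
t=r.read_camera("top");s=r.read_camera("side")
f=lambda a,w:cv2.resize(a,(w,400),interpolation=cv2.INTER_CUBIC)
cv2.imwrite("pics/c5.png",np.hstack([f(t[140:260,220:340],400),f(s[135:255,190:310],400)]))
a,b=cv2.imread("pics/top0.png"),cv2.imread("pics/side0.png")
def chk(n,A,B,y0,y1,x0,x1):
    d=cv2.absdiff(A,B)[y0:y1,x0:x1].max(2)>40;print(n,d.sum())
chk("pack",a,t,152,180,170,206);chk("redcarton",a,t,200,225,370,404);chk("orange",a,t,165,190,128,160)
chk("bottle",b,s,175,198,195,208)
E
```

```text
pack 236
redcarton 0
orange 529
bottle 1
```

View pics/c5.png

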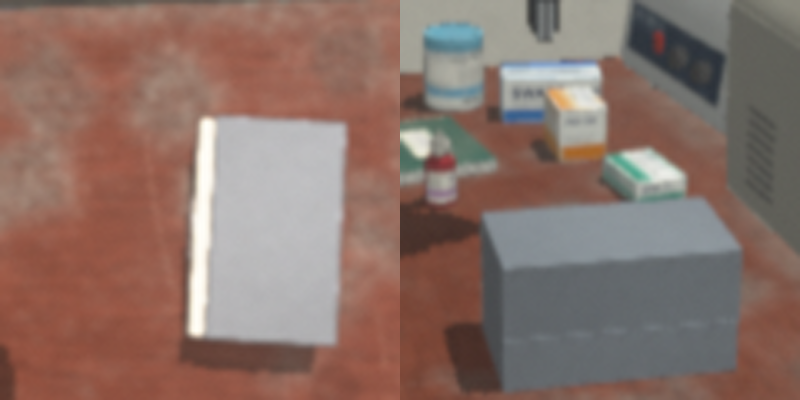

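The drawer is home: its white front is a thin strip at x≈190–215 against the cabinet. The bottle and cartons look unmoved in the side view. The pack and orange-carton differences in the top check are from the arm, which is now hanging over that area.

```bash
python3 -c "
from plant import r
print(r.hand_in())"
```

```text
the job is handed in; nothing more can be done
None
```

I pushed the lid fully down first, then slid the drawer home until it stopped, and handed the job in at about 11.5 s; contact forces read at most about 22 N, and the bottle, cartons and slide pack look unmoved in the side view.

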